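Blank the vacuum pump's ports and hold its rod at the mark

TASK

Get the bench vacuum pump ready for its leak check: close both ports with the blanking plugs of their own colour, each pressed fully home on its rim, while the rod is still in. Then pull the sprung piston rod out by its black handle until the whole red band shows outside the barrel's end cap but none of the yellow band behind it, and finish while holding it there, gripping the handle, so that the gauge can be read. Leave the green plug, sealing tape, spanner and mug where they are.

Things in the scene. Friction and masses are not known exactly. Their poses are not given: they have to be found in the camera images.
- pump: bench vacuum test pump, fixed; yaw varies. Origin on the bench below the joint of barrel and manifold; z up; y along the barrel. At +y a grey manifold 50 x 116 mm, top 74 mm above the bench, with a dial gauge lying at its +x side (top 67 mm). At -y an aluminium barrel, 40 mm diameter, axis 52 mm above the bench, then a 48 mm dark end cap (outer face y = -112 mm), the rod and its handle.
- port_red: red port of the pump: upright socket on the manifold with a red band round it, fixed. 34 mm outer diameter, 26 mm tall, bore 23 mm diameter, 22 mm deep. Origin: centre of its underside, z up; rim at z = 26 mm. A seated plug's flange lies on the rim, its origin 8 mm above this one. Which port is nearer the handle varies; they are 52 mm apart along the pump's y.
- port_blue: blue port of the pump: upright socket on the manifold with a blue band round it, fixed. 34 mm outer diameter, 26 mm tall, bore 23 mm diameter, 22 mm deep. Origin: centre of its underside, z up; rim at z = 26 mm. A seated plug's flange lies on the rim, its origin 8 mm above this one. Which port is nearer the handle varies; they are 52 mm apart along the pump's y.
- red_plug: red blanking plug, loose, 60 g, 43 mm tall, standing on its steel stem: stem 20 mm diameter, 18 mm long, tapered over the last 4 mm; then a red flange 30 mm diameter, 3 mm thick; on top a ribbed red knob 27 mm diameter, 22 mm tall, to grip. Origin: centre of the stem's underside, z up the plug. Belongs in the red port.
- blue_plug: blue blanking plug, loose, 60 g, 43 mm tall, standing on its steel stem: stem 20 mm diameter, 18 mm long, tapered over the last 4 mm; then a blue flange 30 mm diameter, 3 mm thick; on top a ribbed blue knob 27 mm diameter, 22 mm tall, to grip. Origin: centre of the stem's underside, z up the plug. Belongs in the blue port.
- green_plug: green blanking plug, loose, 60 g, 43 mm tall, standing on its steel stem: stem 20 mm diameter, 18 mm long, tapered over the last 4 mm; then a green flange 30 mm diameter, 3 mm thick; on top a ribbed green knob 27 mm diameter, 22 mm tall, to grip. Origin: centre of the stem's underside, z up the plug. A spare without a port: leave it. The three plugs change places from start to start.
- plunger (a joint): travel of the rod out of the barrel, m: 0 fully in (start), 0.078 at its stop; it slides along the pump's -y. Rod 12 mm diameter; its red band (8 mm wide) is wholly out at 0.050, the yellow band begins to show at 0.064. Inner spring: about 6 N at the start of the pull, 13 to 14 N at the mark; it draws the rod back in when let go.
- pull_handle (a point): black bobbin handle on the rod's end: waist 18 mm diameter, 32 mm long, between two flanges 30 mm diameter, 6 mm thick. Its axis lies along the pump's y, 52 mm above the bench. Origin: middle of the waist, on the axis; axes as the pump's. Pinch the waist from above, across the rod; it moves with the rod. 14 mm free between inner flange and end cap with the rod in.
- sealing_tape: low blue and white reel of sealing tape lying flat, 54 mm diameter, 14 mm tall, loose. Origin: centre of its underside. Leave it.
- spanner: flat steel open-ended spanner, 167 mm long, 31 mm wide, 5 mm thick, loose. Origin: centre of its underside. Leave it.
- mug: white enamel mug with handle, 80 mm diameter, 86 mm tall, loose, behind the pump. Origin: centre of its underside. Leave it.
There are look-alikes about, which are no part of the job. Leave any pink look-alike of the red_plug alone. Leave any orange look-alike of the green_plug alone.

How it is judged (in metres and radians):
On the way, in this order (a step that is already met when the one before it is completed fails the run):
1. both ports are closed by the plugs of their own colour, pressed home, and let go (horizontal distance between red_plug and port_red below 0.004 m and z of red_plug in the frame of port_red between 0.004 and 0.0105 m and angle between each of red_plug, blue_plug's own z axis and vertical below 0.12 rad and horizontal distance between blue_plug and port_blue below 0.004 m and z of blue_plug in the frame of port_blue between 0.004 and 0.0105 m and contact force between the fingers and red_plug below 0.3 N and contact force between the fingers and blue_plug below 0.3 N), for 0.2 s.
2. the rod is drawn out to its red band by the handle (value of joint plunger between 0.049 and 0.063 m and contact force between the fingers and plunger above 4 N), for 0.3 s.
At the end, for the whole second after the job is handed in: Red plug in the red port, blue in the blue (within 4 mm of the axis, flange within 2.5 mm of the rim, upright within 0.12 rad); the rod still, 49 to 63 mm out, held by the fingers on the handle (over 4 N), the arm not pressing on the pump and the green plug not behind the handle (all of step 2 and horizontal distance between red_plug and port_red below 0.004 m and z of red_plug in the frame of port_red between 0.004 and 0.0105 m and angle between each of red_plug, blue_plug's own z axis and vertical below 0.12 rad and horizontal distance between blue_plug and port_blue below 0.004 m and z of blue_plug in the frame of port_blue between 0.004 and 0.0105 m and velocity of joint plunger between -0.01 and 0.01 m/s and contact force between the arm and pump below 1 N and contact force between plunger and green_plug below 0.3 N); the arm keeps its last pose, push and grip.
It fails at once if the rod is drawn (over 15 mm) while a port is open (value of joint plunger above 0.015 m and not (horizontal distance between red_plug and port_red below 0.004 m and z of red_plug in the frame of port_red between 0.004 and 0.0105 m and angle between each of red_plug, blue_plug's own z axis and vertical below 0.12 rad and horizontal distance between blue_plug and port_blue below 0.004 m and z of blue_plug in the frame of port_blue between 0.004 and 0.0105 m)).
It fails at once if the green plug, sealing tape, spanner or mug is disturbed (over 25 mm) (distance of any of green_plug, sealing_tape, spanner, mug from where it was at the start of the episode above 0.025 m).
It also fails if it takes over 64 s, if anything falls off the work surface, if the arm or the gripper's body presses on something with over 40 N, if the wrist force passes 120 N, or if a joint passes its speed limit or range.

ROBOT

A 6-joint arm with a two-finger parallel gripper is mounted at the origin on a cart in front of the work surface, level with it; the furniture and walls round the work are solid. World frame = base frame: x ahead of the robot, y to its left, z up, the work surface at z = 0. Lengths are in mm, angles in rad, forces in N, time in s.
With the tool pointing down it reaches from about 350 to 775 mm from the base axis. Payload 7.3 kg.
Tool frame: the origin (TCP) lies midway between the tips of the shut fingers; the grasp point (between the pads) lies 19 mm behind it; z points along the fingers, y is the line along which they close (so a half turn about z gives the same grasp; the last joint's range is limited). The gripper opens to 92 mm and grips with 3 to 60 N. Pads are 19 mm wide; open, the fingers measure 130 mm over their backs; the gripper's body (75 mm by 190 mm) begins 47 mm behind the grasp point.
Start: joints at [-1.291, 0.342, 1.524, -0, 1.275, -0.146], TCP at [216.875, -478.132, 226.741] pointing down, gripper open.
Joint ranges: [-2.53, 2.53], [-0.77, 2.02], [0.04, 2.7], [-1, 4.14], [0.28, 2.66], [-3.11, 3.11]. Speed limits (rad/s): [2.57, 2.57, 3.14, 3.14, 3.14, 3.14].

INTERFACE

Orientations are given as [roll, pitch, yaw] about the fixed x, y, z axes, in that order (R = Rz(yaw) Ry(pitch) Rx(roll)).
In Python, from plant import monitor, optics, workorder gives the robot as it stands. The module is installed in compiled form; this text tells all that it offers.
- The arm moves only by the tool servo_tool, never from a script. Its arguments are lists of equal length, an entry for each row: "linear": the shift along the tool's x, y, z as a fraction of full scale, a list of three; "spin": the turn about the tool's z as a fraction of full scale. In form: {"linear": [[dx, dy, dz], ...], "spin": [spin, ...]}. A call has exactly 8 rows; each row shifts and turns the commanded pose from where the row before left it, along the tool's axes as they then stand; what a row does not reach is not made up. Full scale, the value 1, is 200 mm for a shift and 90 degrees for a turn. A row lasts 1/8 s, in which the tool goes at most 62.5 mm and 10.7 degrees, less where a joint would pass 70% of its speed; a pose out of reach is approached as far as the arm can. A call with a number of a shift or a turn outside -1 to 1 is refused whole. A call with a gripper value outside its range is refused whole. "hand" is the opening, from -1 (shut) to 1 (fully open), set as the call begins (left out, the last holds). The fingers move at their own pace and stop on an object; the grip force is fixed at half the most. Time passes only in rows, so rows that do not move let the fingers close, or fill a call up. It gives the time, the measured TCP pose, the force, the opening and the grip force at its end, in the units of the state.
- monitor.get_obs(): the state, without advancing time (a new reading comes with each control period).
- optics.capture(name): name is "scene" or "top"; returns a dict with "frame" (400x640x3 uint8, blue, green, red), "K" (3x3 intrinsics, pixels), "world_to_cam" (4x4, takes a point from world to camera coordinates). Camera axes: x right, y down, z forward; pixel columns grow to the right and rows downward; lengths in mm; the calibration is good to about 2 mm. A picture is of the moment at which its call begins. There is no depth.
- workorder.close_job(): hands the job in; it is judged then, once.
The state is a dict: "time": time; "joint_positions": joint angles; "dq": joint speeds; "tau": joint torques, N m; "tool_pos": TCP position; "tcp_rot": TCP orientation; "contact_force": force on the tool from outside, world axes, zero at the start; "moment": the same for the moment, N m; "grip_width": finger opening in mm; "finger_force": force on a finger pad.
Only numpy, scipy, OpenCV 4.12 (cv2) and the standard library are available. Lean on these libraries where they do the work, as an engineer would, in place of code of your own. Each camera call takes 0.05 s, during which the arm holds its last target. There are 200 camera calls.

## Working session

There is one attempt and no reset: what is moved stays moved. The work goes in short steps, Python scripts to look and compute and a tool call to move; the robot and the scene stay as the last step left them, time stands still between calls to the robot, and variables do not carry over. Pictures are saved under pics/ and viewed, at most 10 in all, crops included, and the job is handed in when it is done.

Besides the shell and the picture viewer there is one more tool, called after "Emit:" as name(argument=value, ...), one argument or row to a line, values as JSON. servo_tool: Moves the arm, as the interface text tells. Shift numbers are shares of 200 mm and turn numbers shares of 90 degrees, none past 1 either way. Its arguments: {"type":"object","properties":{"linear":{"type":"array","items":{"type":"array","items":{"type":"number","minimum":-1,"maximum":1}}},"spin":{"type":"array","items":{"type":"number","minimum":-1,"maximum":1}},"hand":{"type":"number"}},"required":["linear","spin"]}

```bash
mkdir -p pics; python3 - <<'E'
from plant import monitor, optics
import cv2,numpy as np,pickle
print(monitor.get_obs())
for n in("scene","top"):
    c=optics.capture(n); cv2.imwrite(f"pics/{n}0.png",c["frame"]); pickle.dump(c,open(n+"0.pkl","wb")); print(n,c["K"].tolist(),c["world_to_cam"].round(4).tolist())
E
```

```text
{'time': 0.0, 'joint_positions': array([-1.29097099e+00,  3.42707189e-01,  1.52505143e+00, -1.74390739e-06,
        1.27541624e+00, -1.46002190e-01]), 'dq': array([9.11177791e-04, 1.07189342e-03, 1.79560041e-03, 1.70429395e-03,
       4.49847643e-04, 9.72143686e-05]), 'tau': array([ 1.03308135e-03, -4.31243491e+01, -2.44219673e+01,  7.16590066e-02,
        5.57850022e-02, -1.21453668e-04]), 'tool_pos': array([ 216.76301622, -477.69044951,  226.04102975]), 'tcp_rot': array([-3.14002704e+00, -2.28535747e-04,  4.25827856e-01]), 'contact_force': array([0.24080733, 0.29989778, 0.56983234]), 'moment': array([ 0.00159644, -0.06764781, -0.01738487]), 'finger_force': 0.0, 'grip_width': 91.58078409638209}
scene [[363.1304259803893, 0.0, 319.5095087313028], [0.0, 363.1304259803893, 198.87292268959246], [0.0, 0.0, 1.0]] [[-0.8288, -0.5595, -0.0107, 493.2571], [-0.3487, 0.5313, -0.7721, 224.3854], [0.4376, -0.6362, -0.6354, 704.3832], [0.0, 0.0, 0.0, 1.0]]
top [[392.66325531455476, 0.0, 316.008160777797], [0.0, 392.66325531455476, 202.72210716306688], [0.0, 0.0, 1.0]] [[0.0139, -0.9999, 0.0085, 59.2592], [-0.9904, -0.015, -0.1371, 544.8542], [0.1372, -0.0065, -0.9905, 869.3807], [0.0, 0.0, 0.0, 1.0]]
```

View pics/scene0.png

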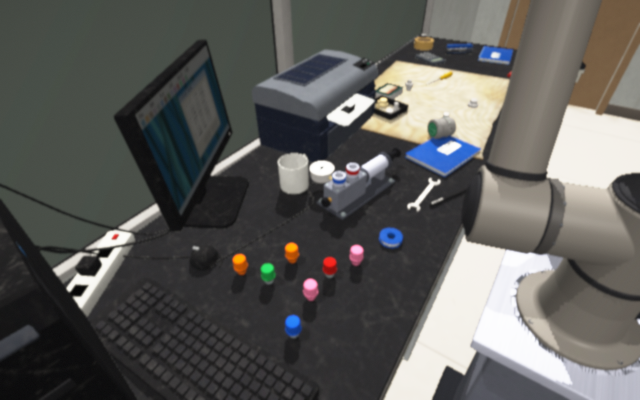

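View pics/top0.png

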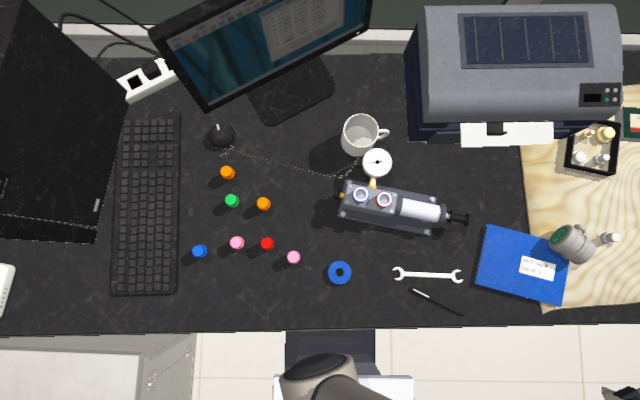

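The views show the blue plug at top (199,251) and scene (293,326). The red plug is at top (267,243) and scene (330,266). The blue port is at top (361,194), the red port at (384,199), and the handle near (457,217).

```bash
cat > h.py <<'E'
import cv2,numpy as np,pickle
def load(n): return pickle.load(open(n,"rb"))
def proj(c,p):
    q=c["world_to_cam"]@np.append(p,1); q=c["K"]@q[:3]; return q[:2]/q[2]
def onplane(c,uv,z):
    M=c["world_to_cam"];R,t=M[:3,:3],M[:3,3]
    d=R.T@np.linalg.inv(c["K"])@np.array([uv[0],uv[1],1.]); o=-R.T@t
    return o+d*(z-o[2])/d[2]
def tri(cs,uvs):
    P=[c["K"]@c["world_to_cam"][:3] for c in cs]
    X=cv2.triangulatePoints(P[0],P[1],np.float64(uvs[0]).reshape(2,1),np.float64(uvs[1]).reshape(2,1)); return (X[:3]/X[3]).ravel()
E
python3 - <<'E'
from h import *
t,s=load("top0.pkl"),load("scene0.pkl")
def blob(c,uv,r=13):
    u,v=uv;f=c["frame"][v-r:v+r+1,u-r:u+r+1]
    h=cv2.cvtColor(f,cv2.COLOR_BGR2HSV);m=(h[...,1]>130)&(h[...,2]>70)
    y,x=np.nonzero(m);return np.array([x.mean()+u-r,y.mean()+v-r]),m.sum()
for n,a,b in(("blue",(199,251),(293,326)),("red",(267,243),(330,266)),("green",(232,200),(268,272)),("pinkA",(237,243),(311,289)),("pinkB",(293,257),(357,255)),("orB",(263,204),(291,252))):
    A,na=blob(t,a);B,nb=blob(s,b);print(n,A.round(1),na,B.round(1),nb,tri((t,s),(A,B)).round(1),onplane(t,A,33).round(1),onplane(s,B,31).round(1))
A=cv2.resize(t["frame"][160:250,325:485],(800,450),interpolation=cv2.INTER_CUBIC)
B=cv2.resize(s["frame"][140:225,300:410],(776,600),interpolation=cv2.INTER_CUBIC)
cv2.imwrite("pics/tz.png",A);cv2.imwrite("pics/sz.png",B)
E
```

```text
blue [199.2 250.8] 175 [292.6 324.9] 315 [429.9 332.8  27.3] [430.2 331.4  33. ] [428.  334.4  31. ]
red [266.9 243.1] 149 [329.3 265.2] 236 [449.7 178.5  28.2] [449.8 178.1  33. ] [448.1 180.4  31. ]
green [231.5 200.1] 150 [267.2 271.7] 225 [548.4 264.2  27.8] [547.8 263.2  33. ] [546.3 266.   31. ]
pinkA [nan nan] 0 [nan nan] 0 [nan nan nan] [nan nan nan] [nan nan nan]
pinkB [nan nan] 0 [nan nan] 0 [nan nan nan] [nan nan nan] [nan nan nan]
orB [263.1 203.4] 160 [291.5 252. ] 266 [541.9 190.5  24.6] [541.1 189.6  33. ] [537.5 194.7  31. ]<stdin>:6: RuntimeWarning: Mean of empty slice.
  ret = ret.dtype.type(ret / rcount)
```

View pics/tz.png

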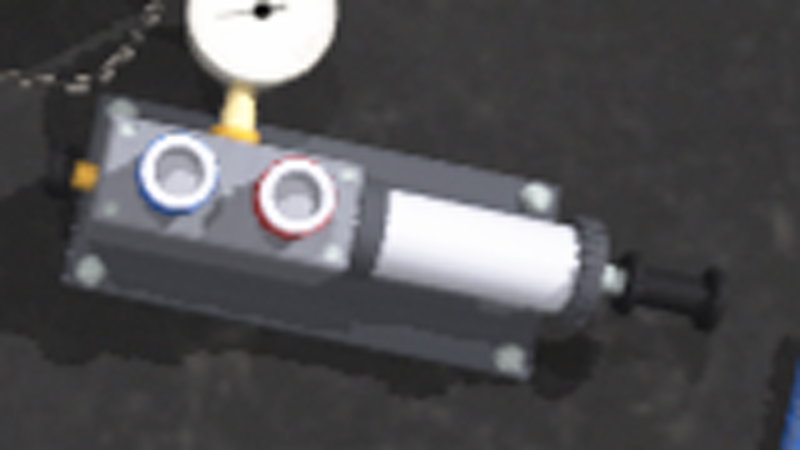

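View pics/sz.png

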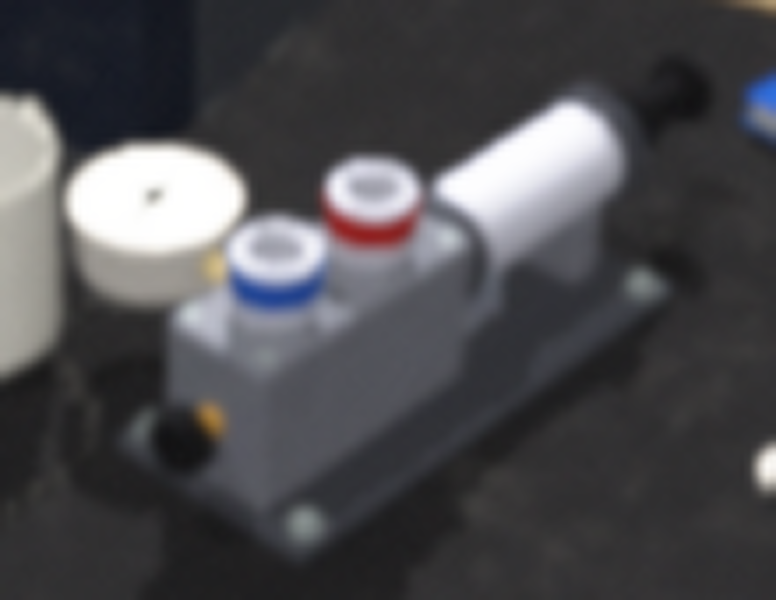

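The zooms show the blue rim centred at about (360.2,194.2) top and (339,174.5) scene. The red rim is at about (383.6,199) and (352.4,166.2), and the red port is nearer the handle. The handle's waist is around crop (672,285), which is top (459,217).

```bash
cat >> h.py <<'E'
def rows(pose,target,n):
    """pose/target=(x,y,z,yaw); n equal rows of (dx,dy,dz | spin) in tool axes, tool pointing down"""
    p=np.array(pose,float);T=np.array(target,float);d=(T[:3]-p[:3])/n;dy=(T[3]-p[3]+np.pi)%(2*np.pi)-np.pi;L=[];S=[]
    for i in range(n):
        y=p[3]+dy*i/n;c,s=np.cos(y),np.sin(y)
        L.append([round((c*d[0]+s*d[1])/200,4),round((s*d[0]-c*d[1])/200,4),round(-d[2]/200,4)]);S.append(round(-dy/n/(np.pi/2),4))
    return L,S
def now():
    from plant import monitor
    o=monitor.get_obs();return [*o["tool_pos"],o["tcp_rot"][2]],o
E
python3 - <<'E'
from h import *
t,s=load("top0.pkl"),load("scene0.pkl")
from scipy.optimize import minimize
def ring(c,uv,z,rout):  # white rim disc: fit rim centre on plane z by matching annulus
    g=cv2.cvtColor(c["frame"],cv2.COLOR_BGR2GRAY).astype(np.float32)
    h=cv2.cvtColor(c["frame"],cv2.COLOR_BGR2HSV)
    w=g*(1-h[...,1]/255.)
    p0=onplane(c,uv,z)[:2];a=np.linspace(0,2*np.pi,72,endpoint=False)
    def samp(p,r):
        q=np.array([proj(c,[p[0]+r*np.cos(b),p[1]+r*np.sin(b),z]) for b in a],np.float32)
        return cv2.remap(w.astype(np.float32),q[:,:1].copy(),q[:,1:].copy(),cv2.INTER_LINEAR).mean()
    f=lambda p:-(samp(p,12.8)+samp(p,14.3)+samp(p,15.8)-.7*samp(p,19.)-.7*samp(p,9.5))
    G=[(f(p0+[i,j]),i,j) for i in np.arange(-5,5.1,.5) for j in np.arange(-5,5.1,.5)]
    b=min(G);return p0+[b[1],b[2]],p0
for n,a,b in(("pblue",(360.2,194.2),(339,174.5)),("pred",(383.6,199.),(352.4,166.2))):
    print(n,[x.round(1) for x in ring(t,a,100,17)+ring(s,b,100,17)],tri((t,s),(a,b)).round(1))
print("waist",onplane(t,(459,217),61).round(1),onplane(s,(300+670/7.055,140+95/7.055),52).round(1))
# plug knobs: silhouette template (knob 21..43 r13.5, flange 18..21 r15), IoU with colour mask
def plug(c,uv,hue):
    u,v=uv;h=cv2.cvtColor(c["frame"],cv2.COLOR_BGR2HSV)
    dh=np.abs((h[...,0].astype(int)-hue+90)%180-90);m=((dh<12)&(h[...,1]>110)&(h[...,2]>40)).astype(np.uint8)
    r=16;k=6;sub=cv2.resize(m[v-r:v+r,u-r:u+r]*255,None,fx=k,fy=k,interpolation=cv2.INTER_LINEAR)>127
    a=np.linspace(0,2*np.pi,40);p0=onplane(c,uv,31)[:2];best=(-1,)
    for i in np.arange(-9,9.1,1):
        for j in np.arange(-9,9.1,1):
            p=p0+[i,j];pts=[proj(c,[p[0]+R*np.cos(b),p[1]+R*np.sin(b),z]) for z,R in((18,15),(21,15),(43,13.)) for b in a]
            q=((np.array(pts)-[u-r,v-r]+.5)*k-.5).astype(np.float32)
            im=np.zeros(sub.shape,np.uint8);cv2.fillConvexPoly(im,cv2.convexHull(q).round().astype(np.int32),1)
            iou=(im.astype(bool)&sub).sum()/(im.astype(bool)|sub).sum()
            if iou>best[0]:best=(round(iou,3),p.round(1))
    return best
for n,a,b,hue in(("blue",(199,251),(293,326),108),("red",(267,243),(330,266),0)):
    print(n,plug(t,a,hue),plug(s,b,hue))
E
```

```text
pblue [array([556.7, -27.9]), array([555.2, -27.4]), array([553.9, -25.7]), array([553.9, -27.2])] [554.9 -27.7  99.4]
pred [array([546.5, -78.9]), array([545.5, -77.9]), array([544.4, -76.4]), array([544.4, -76.9])] [545.4 -78.2  98.9]
waist [ 513.2 -253.9   61. ] [ 506.6 -263.9   52. ]
blue (np.float64(0.908), array([429.6, 333.4])) (np.float64(0.893), array([429.1, 332.7]))
red (np.float64(0.891), array([450. , 179.1])) (np.float64(0.853), array([448.8, 179.3]))
```

```bash
python3 - <<'E'
from h import *
p,_=now()
for r in zip(*rows(p,(450,-250,200,1.379),8)):print(*r)
for r in zip(*rows((450,-250,200,1.379),(449.5,179,120,1.379),16)[:2]):print(*r);break
E
```

```text
[np.float64(0.1916), np.float64(-0.0694), np.float64(0.0163)] -0.0759
[np.float64(0.1984), np.float64(-0.0462), np.float64(0.0163)] -0.0759
[np.float64(0.2025), np.float64(-0.0223), np.float64(0.0163)] -0.0759
[np.float64(0.2037), np.float64(0.002), np.float64(0.0163)] -0.0759
[np.float64(0.2021), np.float64(0.0262), np.float64(0.0163)] -0.0759
[np.float64(0.1975), np.float64(0.05), np.float64(0.0163)] -0.0759
[np.float64(0.1902), np.float64(0.0731), np.float64(0.0163)] -0.0759
[np.float64(0.1801), np.float64(0.0952), np.float64(0.0163)] -0.0759
[np.float64(0.1316), np.float64(-0.0257), np.float64(0.025)] -0.0
```

Emit:
servo_tool(
  linear=[
    [0.19,-0.07,0.016],
    [0.198,-0.046,0.016],
    [0.202,-0.022,0.016],
    [0.204,0.002,0.016],
    [0.202,0.026,0.016],
    [0.198,0.05,0.016],
    [0.19,0.073,0.016],
    [0.18,0.095,0.016],
  ],
  spin=[-0.076,-0.076,-0.076,-0.076,-0.076,-0.076,-0.076,-0.076],
  hand=0.2,
)

```text
time: 1.1
tool_pos: [450.1, -249.1, 200.7]
tcp_rot: [-3.141, -0.0, 1.385]
contact_force: [0.7, -1.3, 0.3]
grip_width: 55.3
finger_force: 0.0
```

Emit:
servo_tool(
  linear=[
    [0.263,-0.051,0.05],
    [0.263,-0.051,0.05],
    [0.263,-0.051,0.05],
    [0.263,-0.051,0.05],
    [0.263,-0.051,0.05],
    [0.263,-0.051,0.05],
    [0.263,-0.051,0.05],
    [0.263,-0.051,0.05],
  ],
  spin=[0,0,0,0,0,0,0,0],
)

```text
time: 2.1
tool_pos: [448.5, 180.1, 120.6]
tcp_rot: [-3.142, 0.0, 1.381]
contact_force: [1.5, -0.3, -0.5]
grip_width: 54.9
finger_force: 0.0
```

```bash
python3 - <<'E'
from h import *
p,o=now();print(o["time"],np.round(p,2),o["tcp_rot"],o["grip_width"],o["joint_positions"])
for r in zip(*rows(p,(449.4,179.2,24,1.379),8)):print(*r)
E
```

```text
2.1 [448.46 180.07 120.64   1.38] [-3.14152267e+00  1.99618164e-04  1.38078606e+00] 54.93892773084672 [ 2.23160105e-01  3.85986288e-01  1.78629205e+00 -1.87635102e-04
  9.69458571e-01  4.13276548e-01]
[np.float64(-0.0004), np.float64(0.0007), np.float64(0.0604)] 0.0001
[np.float64(-0.0004), np.float64(0.0007), np.float64(0.0604)] 0.0001
[np.float64(-0.0004), np.float64(0.0007), np.float64(0.0604)] 0.0001
[np.float64(-0.0004), np.float64(0.0007), np.float64(0.0604)] 0.0001
[np.float64(-0.0004), np.float64(0.0007), np.float64(0.0604)] 0.0001
[np.float64(-0.0004), np.float64(0.0007), np.float64(0.0604)] 0.0001
[np.float64(-0.0004), np.float64(0.0007), np.float64(0.0604)] 0.0001
[np.float64(-0.0004), np.float64(0.0007), np.float64(0.0604)] 0.0001
```

Emit:
servo_tool(
  linear=[
    [-0.004,0.005,0.1],
    [0,0,0.1],
    [0,0,0.1],
    [0,0,0.08],
    [0,0,0.06],
    [0,0,0.04],
    [0,0,0],
    [0,0,0],
  ],
  spin=[0,0,0,0,0,0,0,0],
)

```text
time: 3.1
tool_pos: [450.0, 177.4, 25.5]
tcp_rot: [3.141, -0.0, 1.381]
contact_force: [-0.6, 0.4, -0.3]
grip_width: 55.4
finger_force: 0.0
```

Emit:
servo_tool(
  linear=[
    [0,0,0],
    [0,0,0],
    [0,0,0],
    [0,0,0],
    [0,0,0],
    [0,0,0],
    [0,0,0],
    [0,0,0],
  ],
  spin=[0,0,0,0,0,0,0,0],
  hand=-1,
)

```text
time: 4.1
tool_pos: [449.7, 177.4, 25.2]
tcp_rot: [3.141, 0.0, 1.381]
contact_force: [-0.5, -0.8, 2.5]
grip_width: 25.1
finger_force: 30.0
```

Emit:
servo_tool(
  linear=[
    [0,0,-0.05],
    [0,0,-0.1],
    [0,0,-0.15],
    [0,0,-0.15],
    [0,0,-0.15],
    [0,0,-0.1],
    [0,0,0],
    [0,0,0],
  ],
  spin=[0,0,0,0,0,0,0,0],
)

```text
time: 5.1
tool_pos: [449.0, 177.2, 164.4]
tcp_rot: [-3.14, 0.001, 1.381]
contact_force: [-0.2, 0.3, -0.6]
grip_width: 25.2
finger_force: 30.0
```

```bash
python3 - <<'E'
from h import *
p,o=now();print(o["time"],np.round(p,2))
for r in zip(*rows(p,(545.5,-78,165,1.379),8)):print(*r)
E
```

```text
5.1 [448.99 177.22 164.39   1.38]
[np.float64(-0.1453), np.float64(0.0894), np.float64(-0.0004)] 0.0001
[np.float64(-0.1452), np.float64(0.0894), np.float64(-0.0004)] 0.0001
[np.float64(-0.1452), np.float64(0.0894), np.float64(-0.0004)] 0.0001
[np.float64(-0.1452), np.float64(0.0895), np.float64(-0.0004)] 0.0001
[np.float64(-0.1452), np.float64(0.0895), np.float64(-0.0004)] 0.0001
[np.float64(-0.1452), np.float64(0.0895), np.float64(-0.0004)] 0.0001
[np.float64(-0.1451), np.float64(0.0896), np.float64(-0.0004)] 0.0001
[np.float64(-0.1451), np.float64(0.0896), np.float64(-0.0004)] 0.0001
```

Emit:
servo_tool(
  linear=[
    [-0.145,0.089,0],
    [-0.145,0.089,0],
    [-0.145,0.089,0],
    [-0.145,0.089,0],
    [-0.145,0.089,0],
    [-0.145,0.089,0],
    [-0.145,0.09,0],
    [-0.145,0.09,0],
  ],
  spin=[0,0,0,0,0,0,0,0],
)

```text
time: 6.1
tool_pos: [545.6, -78.3, 163.6]
tcp_rot: [-3.139, -0.0, 1.381]
contact_force: [0.6, -0.0, -0.7]
grip_width: 25.2
finger_force: 30.0
```

```bash
python3 - <<'E'
from h import *
from plant import optics
p,o=now();print(o["time"],np.round(p,2),o["tcp_rot"])
c={n:optics.capture(n) for n in("top","scene")};pickle.dump(c,open("c1.pkl","wb"))
I=[]
for n in c:
    u,v=proj(c[n],[*p[:2],p[2]]);u,v=int(u),int(v);print(n,u,v)
    I.append(cv2.resize(c[n]["frame"][v-35:v+45,u-40:u+40],(400,400),interpolation=cv2.INTER_CUBIC))
cv2.imwrite("pics/h1.png",np.hstack(I))
E
```

```text
6.1 [545.62 -78.35 163.57   1.38] [-3.13883569e+00 -2.09649053e-04  1.38073896e+00]
top 389 194
scene 353 144
```

View pics/h1.png

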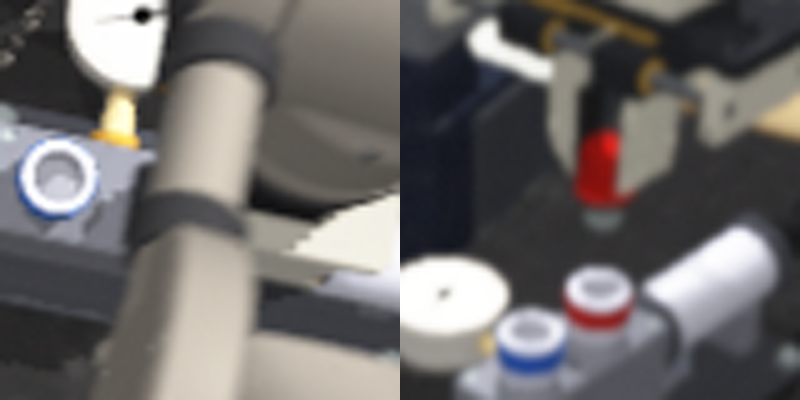

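Only the scene view is useful here because the arm blocks the top view. The held red plug hangs upright, with its stem bottom at about crop (603,217) above the red rim at (599,287).

```bash
python3 - <<'E'
from h import *
c=load("c1.pkl")["scene"]
for v in (215,217,220): print(onplane(c,(313+203/5-.4,109+v/5-.4),138.4).round(1))
print("rim",onplane(c,(313+199/5-.4,109+287/5-.4),100).round(1))
# red mask: predict silhouette for plug at candidates, compare lower boundary (flange) 
h=cv2.cvtColor(c["frame"],cv2.COLOR_BGR2HSV)
m=(((h[...,0]<10)|(h[...,0]>170))&(h[...,1]>120)&(h[...,2]>60)).astype(np.uint8)
sub=m[120:160,335:375];k=8
S=cv2.resize(sub*255,None,fx=k,fy=k,interpolation=cv2.INTER_LINEAR)>127
# flange lower arc: for each candidate, hull of flange+knob; score: lowest-row & column-extent agreement
ys,xs=np.nonzero(S);cols=np.unique(xs);low=np.array([ys[xs==q].max() for q in cols])
print("cols",335+(cols.min()+.5)/k-.5,335+(cols.max()+.5)/k-.5,"low",120+(low.max()+.5)/k-.5, "at",335+(cols[low>=low.max()-2].mean()+.5)/k-.5)
a=np.linspace(0,2*np.pi,180)
for p in((545.6,-78.3),(545.6,-76.5),(543.8,-76.5),(547.5,-76.5)):
    z=138.4;q=np.array([proj(c,[p[0]+15*np.cos(b),p[1]+15*np.sin(b),z+18]) for b in a]);i=q[:,1].argmax()
    q2=np.array([proj(c,[p[0]+15*np.cos(b),p[1]+15*np.sin(b),z+21]) for b in a])
    print(p,q[:,0].min().round(2),q[:,0].max().round(2),q[i].round(2))
E
```

```text
[548.4 -84.3 138.4]
[547.4 -82.6 138.4]
[546.1 -80.2 138.4]
rim [544.8 -77.7 100. ]
cols 347.5625 358.4375 low 150.4375 at 353.0
(545.6, -78.3) 347.22 359.45 [353.62 150.  ]
(545.6, -76.5) 346.84 359.09 [353.25 150.33]
(543.8, -76.5) 347.47 359.73 [353.9  150.55]
(547.5, -76.5) 346.18 358.41 [352.57 150.11]
```

Emit:
servo_tool(
  linear=[
    [-0.0066,-0.0013,0.04],
    [0,0,0.06],
    [0,0,0.05],
    [0,0,0.03],
    [0,0,0.01],
    [0,0,0.015],
    [0,0,0.015],
    [0,0,0],
  ],
  spin=[0,0,0,0,0,0,0,0],
)

```text
time: 7.2
tool_pos: [545.7, -79.0, 121.1]
tcp_rot: [3.141, 0.0, 1.381]
contact_force: [0.9, -1.7, -1.2]
grip_width: 25.3
finger_force: 30.0
```

Emit:
servo_tool(
  linear=[
    [0,0,0.01],
    [0,0,0.01],
    [0,0,0.01],
    [0,0,0.01],
    [0,0,0.01],
    [0,0,0.01],
    [0,0,0.005],
    [0,0,0],
  ],
  spin=[0,0,0,0,0,0,0,0],
)

```text
time: 8.2
tool_pos: [545.9, -79.1, 108.2]
tcp_rot: [3.14, 0.001, 1.381]
contact_force: [2.2, -4.9, 1.9]
grip_width: 24.8
finger_force: 30.0
```

Emit:
servo_tool(
  linear=[
    [-0.004,0,0.005],
    [0,0,0.005],
    [0,0,0.005],
    [0,0,0],
    [0,0,0],
    [0,0,0],
    [0,0,0],
    [0,0,0],
  ],
  spin=[0,0,0,0,0,0,0,0],
)

```text
time: 9.2
tool_pos: [545.9, -79.5, 107.1]
tcp_rot: [3.139, 0.0, 1.381]
contact_force: [-1.9, -2.4, 16.1]
grip_width: 25.5
finger_force: 30.0
```

Contact at z 107.1 mm with 16 N means it is seated. Next I release, lift and look.

Emit:
servo_tool(
  linear=[
    [0,0,0],
    [0,0,0],
    [0,0,0],
    [0,0,0],
    [0,0,-0.03],
    [0,0,-0.1],
    [0,0,-0.15],
    [0,0,-0.12],
  ],
  spin=[0,0,0,0,0,0,0,0],
  hand=0.2,
)

```text
time: 10.2
tool_pos: [545.6, -79.5, 186.7]
tcp_rot: [3.141, 0.0, 1.381]
contact_force: [0.1, 0.3, -0.4]
grip_width: 55.0
finger_force: 0.0
```

```bash
python3 - <<'E'
from h import *
p,o=now();print(o["time"],np.round(p,2))
for r in zip(*rows(p,(429.4,333.2,120,1.379),8)):print(*r)
E
```

```text
10.2 [545.56 -79.51 186.65   1.38]
[np.float64(0.2396), np.float64(-0.12), np.float64(0.0417)] 0.0001
[np.float64(0.2396), np.float64(-0.1201), np.float64(0.0417)] 0.0001
[np.float64(0.2395), np.float64(-0.1201), np.float64(0.0417)] 0.0001
[np.float64(0.2395), np.float64(-0.1202), np.float64(0.0417)] 0.0001
[np.float64(0.2395), np.float64(-0.1202), np.float64(0.0417)] 0.0001
[np.float64(0.2395), np.float64(-0.1203), np.float64(0.0417)] 0.0001
[np.float64(0.2394), np.float64(-0.1203), np.float64(0.0417)] 0.0001
[np.float64(0.2394), np.float64(-0.1204), np.float64(0.0417)] 0.0001
```

Emit:
servo_tool(
  linear=[
    [0.24,-0.12,0.04],
    [0.24,-0.12,0.04],
    [0.24,-0.12,0.04],
    [0.24,-0.12,0.04],
    [0.24,-0.12,0.04],
    [0.24,-0.12,0.04],
    [0.238,-0.121,0.04],
    [0.238,-0.121,0.04],
  ],
  spin=[0,0,0,0,0,0,0,0],
)

```text
time: 11.2
tool_pos: [428.3, 334.9, 121.4]
tcp_rot: [3.141, -0.0, 1.381]
contact_force: [0.3, 0.3, -0.2]
grip_width: 54.8
finger_force: 0.0
```

```bash
python3 - <<'E'
from h import *
from plant import optics
c={n:optics.capture(n) for n in("top","scene")};pickle.dump(c,open("c2.pkl","wb"))
p,o=now();print(o["time"],np.round(p,2))
for r in zip(*rows(p,(429.4,333.1,25,1.379),1)):print(*r)
A=cv2.resize(c["top"]["frame"][160:250,325:485],(640,360),interpolation=cv2.INTER_CUBIC)
B=cv2.resize(c["scene"]["frame"][140:225,300:410],(466,360),interpolation=cv2.INTER_CUBIC)
cv2.imwrite("pics/p2.png",cv2.resize(np.hstack([A,B]),(800,260)))
E
```

```text
11.3 [426.68 337.2  120.65   1.39]
[np.float64(-0.0176), np.float64(0.0171), np.float64(0.4782)] 0.0043
```

View pics/p2.png

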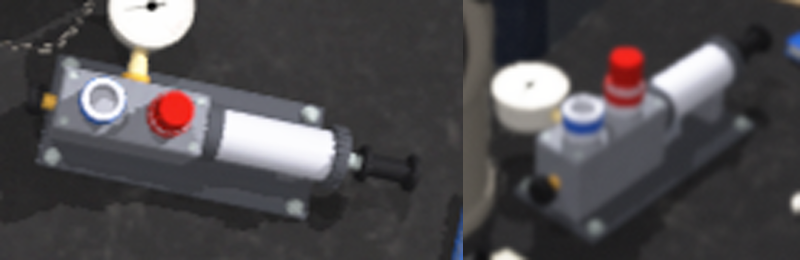

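The red plug is in the red port, upright with its flange on the rim (crop (172,112) and (625,75)). The arm is still settling, so I'll descend part way before correcting.

Emit:
servo_tool(
  linear=[
    [0,0,0.05],
    [0,0,0.1],
    [0,0,0.05],
    [0,0,0],
    [0,0,0],
    [0,0,0],
    [0,0,0],
    [0,0,0],
  ],
  spin=[0,0,0,0,0,0,0,0],
)

```text
time: 12.3
tool_pos: [428.8, 333.3, 81.3]
tcp_rot: [3.141, -0.0, 1.381]
contact_force: [-0.6, 0.8, -0.1]
grip_width: 54.8
finger_force: 0.0
```

```bash
python3 - <<'E'
from h import *
p,o=now();print(o["time"],np.round(p,2))
for r in zip(*rows(p,(429.4,333.1,25,1.379),1)):print(*r)
E
```

```text
12.3 [428.82 333.25  81.28   1.38]
[np.float64(-0.0002), np.float64(0.003), np.float64(0.2814)] 0.0012
```

Emit:
servo_tool(
  linear=[
    [0,0.003,0.06],
    [0,0,0.08],
    [0,0,0.08],
    [0,0,0.04],
    [0,0,0.02],
    [0,0,0],
    [0,0,0],
    [0,0,0],
  ],
  spin=[0,0,0,0,0,0,0,0],
)

```text
time: 13.3
tool_pos: [429.6, 333.2, 25.5]
tcp_rot: [3.141, -0.0, 1.381]
contact_force: [-0.1, 0.3, 1.1]
grip_width: 55.1
finger_force: 0.0
```

Emit:
servo_tool(
  linear=[
    [0,0,0],
    [0,0,0],
    [0,0,0],
    [0,0,0],
    [0,0,0],
    [0,0,0],
    [0,0,0],
    [0,0,0],
  ],
  spin=[0,0,0,0,0,0,0,0],
  hand=-1,
)

```text
time: 14.3
tool_pos: [429.4, 333.1, 25.1]
tcp_rot: [3.142, 0.0, 1.381]
contact_force: [-0.4, 0.6, -0.1]
grip_width: 25.3
finger_force: 29.9
```

Emit:
servo_tool(
  linear=[
    [0,0,-0.05],
    [0,0,-0.1],
    [0,0,-0.15],
    [0,0,-0.15],
    [0,0,-0.15],
    [0,0,-0.1],
    [0,0,0],
    [0,0,0],
  ],
  spin=[0,0,0,0,0,0,0,0],
)

```text
time: 15.3
tool_pos: [428.9, 332.8, 164.4]
tcp_rot: [-3.141, 0.001, 1.381]
contact_force: [-0.1, 0.9, -1.0]
grip_width: 25.1
finger_force: 29.9
```

```bash
python3 - <<'E'
from h import *
p,o=now();print(o["time"],np.round(p,2))
for r in zip(*rows(p,(555.0,-27.9,170,1.379),8)):print(*r)
E
```

```text
15.3 [428.91 332.79 164.43   1.38]
[np.float64(-0.2065), np.float64(0.12), np.float64(-0.0035)] 0.0001
[np.float64(-0.2065), np.float64(0.12), np.float64(-0.0035)] 0.0001
[np.float64(-0.2064), np.float64(0.12), np.float64(-0.0035)] 0.0001
[np.float64(-0.2064), np.float64(0.1201), np.float64(-0.0035)] 0.0001
[np.float64(-0.2064), np.float64(0.1201), np.float64(-0.0035)] 0.0001
[np.float64(-0.2064), np.float64(0.1202), np.float64(-0.0035)] 0.0001
[np.float64(-0.2063), np.float64(0.1202), np.float64(-0.0035)] 0.0001
[np.float64(-0.2063), np.float64(0.1203), np.float64(-0.0035)] 0.0001
```

Emit:
servo_tool(
  linear=[
    [-0.206,0.12,0],
    [-0.206,0.12,0],
    [-0.206,0.12,0],
    [-0.206,0.12,0],
    [-0.206,0.12,0],
    [-0.206,0.12,0],
    [-0.206,0.121,0],
    [-0.206,0.121,0],
  ],
  spin=[0,0,0,0,0,0,0,0],
)

```text
time: 16.3
tool_pos: [555.8, -28.4, 163.8]
tcp_rot: [-3.139, 0.0, 1.381]
contact_force: [0.3, 1.0, -0.2]
grip_width: 25.4
finger_force: 29.9
```

Emit:
servo_tool(
  linear=[
    [0,0,0],
    [0,0,0.05],
    [0,0,0.05],
    [0,0,0],
    [0,0,0],
    [0,0,0],
    [0,0,0],
    [0,0,0],
  ],
  spin=[0,0,0,0,0,0,0,0],
)

```text
time: 17.3
tool_pos: [556.2, -27.0, 145.3]
tcp_rot: [3.141, 0.0, 1.381]
contact_force: [0.1, -0.5, -0.0]
grip_width: 25.3
finger_force: 29.9
```

```bash
python3 - <<'E'
from h import *
from plant import optics
p,o=now();print(o["time"],np.round(p,2))
for r in zip(*rows(p,(555.6,-27.6,128,1.379),1)):print(*r)
c=optics.capture("scene");h=cv2.cvtColor(c["frame"],cv2.COLOR_BGR2HSV)
u,v=proj(c,p[:3]).round().astype(int);print(u,v)
m=((abs(h[...,0].astype(int)-110)<15)&(h[...,1]>120)&(h[...,2]>50)).astype(np.uint8)
k=8;a,b=v-15,u-20
S=cv2.resize(m[a:v+13,b:u+20]*255,None,fx=k,fy=k,interpolation=cv2.INTER_LINEAR)>127
n,l,st,ce=cv2.connectedComponentsWithStats(S.astype(np.uint8));print(st[1:]/k+[b,a,0,0,0])
a2=np.linspace(0,2*np.pi,180)
for q0 in((p[0],p[1]),(p[0],p[1]+2),(p[0]+2,p[1])):
    q=np.array([proj(c,[q0[0]+15*np.cos(t),q0[1]+15*np.sin(t),p[2]-25.2+18]) for t in a2]);print(np.round(q0,1),q[:,0].min().round(2),q[:,0].max().round(2),q[:,1].max().round(2))
E
```

```text
17.3 [556.15 -26.96 145.3    1.38]
[np.float64(-0.0037), np.float64(-0.0021), np.float64(0.0865)] 0.0012
339 159
[[333. 150.   9.  16. 901.]]
[556.2 -27. ] 332.31 344.75 164.91
[556.2 -25. ] 331.87 344.32 165.3
[558.2 -27. ] 331.62 344.04 164.65
```

Emit:
servo_tool(
  linear=[
    [-0.003,-0.002,0.04],
    [0,0,0.03],
    [0,0,0.02],
    [0,0,0.01],
    [0,0,0.01],
    [0,0,0.01],
    [0,0,0.01],
    [0,0,0],
  ],
  spin=[0,0,0,0,0,0,0,0],
)

```text
time: 18.35
tool_pos: [555.5, -27.4, 119.0]
tcp_rot: [-3.141, 0.0, 1.381]
contact_force: [0.8, -0.1, 0.7]
grip_width: 25.1
finger_force: 29.9
```

Emit:
servo_tool(
  linear=[
    [0,0,0.01],
    [0,0,0.01],
    [0,0,0.01],
    [0,0,0.01],
    [0,0,0.01],
    [0,0,0.01],
    [0,0,0.005],
    [0,0,0],
  ],
  spin=[0,0,0,0,0,0,0,0],
)

```text
time: 19.35
tool_pos: [555.6, -27.5, 107.1]
tcp_rot: [3.141, 0.0, 1.381]
contact_force: [-2.5, -0.3, 7.0]
grip_width: 25.0
finger_force: 29.9
```

Emit:
servo_tool(
  linear=[
    [0,0,0.005],
    [0,0,0.004],
    [0,0,0],
    [0,0,0],
    [0,0,0],
    [0,0,0],
    [0,0,0],
    [0,0,0],
  ],
  spin=[0,0,0,0,0,0,0,0],
)

```text
time: 20.35
tool_pos: [555.9, -27.5, 106.8]
tcp_rot: [3.14, 0.0, 1.381]
contact_force: [-5.3, 0.7, 17.9]
grip_width: 25.1
finger_force: 30.0
```

Emit:
servo_tool(
  linear=[
    [0,0,0],
    [0,0,0],
    [0,0,0],
    [0,0,0],
    [0,0,-0.03],
    [0,0,-0.1],
    [0,0,-0.15],
    [0,0,-0.12],
  ],
  spin=[0,0,0,0,0,0,0,0],
  hand=0.2,
)

```text
time: 21.35
tool_pos: [555.8, -27.5, 185.8]
tcp_rot: [3.14, 0.0, 1.381]
contact_force: [0.2, -0.6, 0.3]
grip_width: 55.3
finger_force: 0.0
```

```bash
python3 - <<'E'
from h import *
p,o=now();print(o["time"],np.round(p,2))
for r in zip(*rows(p,(511.0,-254,130,1.38),8)):print(*r)
E
```

```text
21.35 [555.83 -27.45 185.82   1.38]
[np.float64(-0.1443), np.float64(-0.0008), np.float64(0.0349)] 0.0001
[np.float64(-0.1443), np.float64(-0.0008), np.float64(0.0349)] 0.0001
[np.float64(-0.1443), np.float64(-0.0008), np.float64(0.0349)] 0.0001
[np.float64(-0.1443), np.float64(-0.0007), np.float64(0.0349)] 0.0001
[np.float64(-0.1443), np.float64(-0.0007), np.float64(0.0349)] 0.0001
[np.float64(-0.1443), np.float64(-0.0007), np.float64(0.0349)] 0.0001
[np.float64(-0.1443), np.float64(-0.0007), np.float64(0.0349)] 0.0001
[np.float64(-0.1443), np.float64(-0.0007), np.float64(0.0349)] 0.0001
```

```bash
python3 - <<'E'
from h import *
c=load("c2.pkl");I=[]
for n,(u0,u1,v0,v1) in(("top",(428,478,195,235)),("scene",(375,410,140,168))):
    f=c[n]["frame"][v0:v1,u0:u1].astype(float);f=(np.clip(f/110,0,1)**.6*255).astype(np.uint8)
    I.append(cv2.resize(f,(400,320),interpolation=cv2.INTER_CUBIC))
# overlay predicted handle flange centres in top for candidate waist centre
ax=np.array([.191,.982,0]);w=np.array([510.9,-255.5,52])
for d in(-22,-16,16,22,36):
    for n,k,(u0,v0),sx,sy in(("top",0,(428,195),8,8),("scene",1,(375,140),400/35,320/28)):
        for s in(-1,1):
            q=proj(c[n],w+ax*d+np.array([.982,-.191,0])*15*s);cv2.circle(I[k],(int((q[0]-u0+.5)*sx),int((q[1]-v0+.5)*sy)),2,(0,255,255),-1)
cv2.imwrite("pics/hd.png",np.hstack(I))
E
```

```text
(no output)
```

View pics/hd.png

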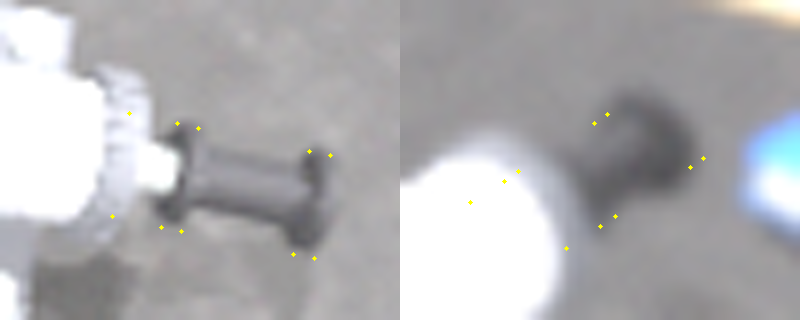

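Emit:
servo_tool(
  linear=[
    [-0.1443,-0.001,0],
    [-0.1443,-0.001,0],
    [-0.1443,-0.001,0],
    [-0.1443,-0.001,0],
    [-0.1443,-0.001,0.05],
    [-0.1443,-0.001,0.08],
    [-0.1443,-0.001,0.08],
    [-0.1443,-0.001,0.06],
  ],
  spin=[0,0,0,0,0,0,0,0],
)

```text
time: 22.35
tool_pos: [510.1, -254.7, 130.1]
tcp_rot: [-3.142, -0.0, 1.381]
contact_force: [-0.9, 0.2, 0.3]
grip_width: 55.0
finger_force: 0.0
```

Emit:
servo_tool(
  linear=[
    [0,0,0],
    [0,0,0],
    [0,0,0],
    [0,0,0],
    [0,0,0],
    [0,0,0],
    [0,0,0],
    [0,0,0],
  ],
  spin=[0,0,0,0,0,0,0,0],
)

```text
time: 23.35
tool_pos: [510.4, -253.9, 130.3]
tcp_rot: [3.142, 0.0, 1.381]
contact_force: [0.3, 0.1, -0.1]
grip_width: 55.3
finger_force: 0.0
```

The overlay puts the handle's waist at about (512,-255): its flanges match along the axis and sit about 1.5 mm further in +x. I'm descending on it.

Emit:
servo_tool(
  linear=[
    [-0.004,0.009,0.06],
    [0,0,0.1],
    [0,0,0.1],
    [0,0,0.1],
    [0,0,0.08],
    [0,0,0.04],
    [0,0,0],
    [0,0,0],
  ],
  spin=[0,0,0,0,0,0,0,0],
)

```text
time: 24.35
tool_pos: [512.5, -255.3, 34.9]
tcp_rot: [3.14, 0.001, 1.381]
contact_force: [0.3, 0.3, 0.7]
grip_width: 54.7
finger_force: 0.0
```

Emit:
servo_tool(
  linear=[
    [0,0,0],
    [0,0,0],
    [0,0,0],
    [0,0,0],
    [0,0,0],
    [0,0,0],
    [0,0,0],
    [0,0,0],
  ],
  spin=[0,0,0,0,0,0,0,0],
  hand=-1,
)

```text
time: 25.35
tool_pos: [512.6, -255.1, 34.4]
tcp_rot: [3.14, 0.0, 1.381]
contact_force: [5.5, -0.0, -0.8]
grip_width: 16.9
finger_force: 30.0
```

```bash
python3 - <<'E'
from h import *
from plant import optics
c={n:optics.capture(n) for n in("top","scene")};pickle.dump(c,open("c3.pkl","wb"))
A=cv2.resize(c["top"]["frame"][160:250,325:485],(640,360),interpolation=cv2.INTER_CUBIC)
B=cv2.resize(c["scene"]["frame"][120:205,300:410],(466,360),interpolation=cv2.INTER_CUBIC)
cv2.imwrite("pics/p3.png",cv2.resize(np.hstack([A,B]),(800,260)))
E
```

```text
(no output)
```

View pics/p3.png

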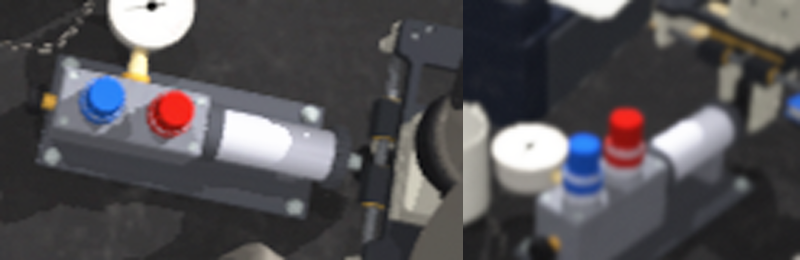

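Both plugs are home, blue at crop (583,165) and red at (625,135), at matching heights. Now I pull the rod.

Emit:
servo_tool(
  linear=[
    [-0.02,0,0],
    [-0.04,0,0],
    [-0.05,0,0],
    [-0.05,0,0],
    [-0.05,0,0],
    [-0.04,0,0],
    [-0.03,0,0],
    [0,0,0],
  ],
  spin=[0,0,0,0,0,0,0,0],
)

```text
time: 26.45
tool_pos: [502.4, -307.5, 34.4]
tcp_rot: [3.141, -0.004, 1.38]
contact_force: [9.3, 10.8, 1.7]
grip_width: 17.1
finger_force: 30.0
```

```bash
python3 - <<'E'
from h import *
from plant import optics
c={n:optics.capture(n) for n in("top","scene")};pickle.dump(c,open("c4.pkl","wb"))
p,o=now();d=np.array(p[:2])-[512.6,-255.1];print(o["time"],np.round(p,2),"travel",np.hypot(*d),o["contact_force"],o["grip_width"],o["finger_force"])
A=cv2.resize(c["top"]["frame"][190:240,425:485],(480,400),interpolation=cv2.INTER_CUBIC)
B=cv2.resize(c["scene"]["frame"][125:175,375:415],(320,400),interpolation=cv2.INTER_CUBIC)
cv2.imwrite("pics/p4.png",np.hstack([A,B]))
E
```

```text
26.55 [ 502.5  -307.2    34.35    1.38] travel 53.069605626100895 [ 8.95745273 11.6602963   1.35372727] 17.266865590295772 29.999403655529022
```

View pics/p4.png

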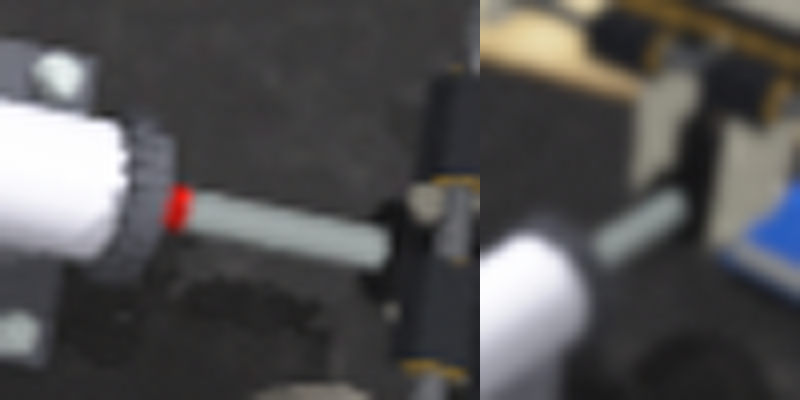

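The red band shows at crop (178,208), only just fully out, with no yellow. Travel is about 53 mm or a little less, so I'll draw about 3 mm further to reach mid-window.

Emit:
servo_tool(
  linear=[
    [-0.009,0,0],
    [-0.009,0,0],
    [0,0,0],
    [0,0,0],
    [0,0,0],
    [0,0,0],
    [0,0,0],
    [0,0,0],
  ],
  spin=[0,0,0,0,0,0,0,0],
)

```text
time: 27.55
tool_pos: [501.9, -310.4, 34.4]
tcp_rot: [3.141, -0.004, 1.381]
contact_force: [9.4, 10.9, 1.8]
grip_width: 17.1
finger_force: 30.0
```

```bash
python3 - <<'E'
from h import *
from plant import optics
c=optics.capture("top")
p,o=now();d=np.array(p[:2])-[512.6,-255.1];print(o["time"],np.round(p,2),"travel",np.hypot(*d),o["contact_force"].round(1),o["grip_width"],o["finger_force"])
for c in(load("c4.pkl")["top"],c):
    f=c["frame"][205:226,440:456];h=cv2.cvtColor(f,cv2.COLOR_BGR2HSV).astype(int)
    r=(((h[...,0]<8)|(h[...,0]>172))&(h[...,1]>110)&(h[...,2]>60));y=(abs(h[...,0]-27)<10)&(h[...,1]>110)&(h[...,2]>80)
    print("red/row",r.sum(1).max(),r.sum(),"cols",np.nonzero(r.any(0))[0]+440,"yellow",y.sum())
cv2.imwrite("pics/p5.png",cv2.resize(c["frame"][190:240,425:485],(720,600),interpolation=cv2.INTER_CUBIC))
E
```

```text
27.6 [ 501.88 -310.43   34.37    1.38] travel 56.361864215204854 [ 9.4 11.4  2. ] 17.066937324792153 29.99916672706604
red/row 3 17 cols [445 446 447 448] yellow 0
red/row 4 20 cols [446 447 448 449] yellow 0
```

View pics/p5.png

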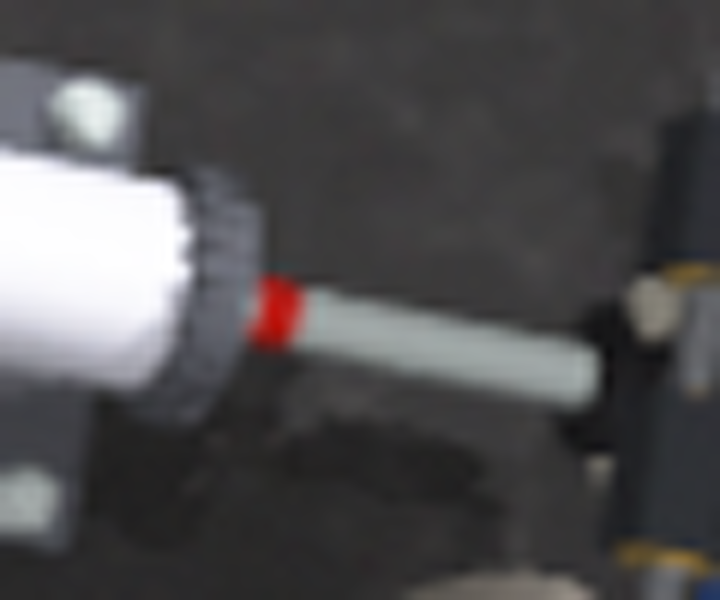

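The full red band is out at crop (277,312), with a sliver of bare rod behind it and no yellow. The arm is steady, so I'm handing in.

```bash
python3 -c "
from plant import workorder
print(workorder.close_job())"
```

```text
the job is handed in; nothing more can be done
None
```

The job is handed in after about 28 s: both ports are closed with their own-colour plugs pressed home, and the rod is held by its handle at about 56 mm with the whole red band showing and no yellow; the judge's verdict was not shown.

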